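Set down the stabiliser leg of a carving stand on a packing strip

ROBOT

A 7-joint arm with a two-finger parallel gripper is mounted at the origin on the work surface; the furniture and walls round the work are solid. World frame = base frame: x ahead of the robot, y to its left, z up, the work surface at z = 0. Lengths are in m, angles in rad, forces in N, time in s.
With the tool pointing down it reaches from about 0.375 to 0.925 m from the base axis. Payload 3.1 kg.
Tool frame: the origin (TCP) lies between the finger pads; the fingertips stand 19 mm ahead of it and the grasp point (between the pads) is the TCP; z points along the fingers, y is the direction in which the jaws open and shut (so a half turn about z gives the same grasp; the last joint's range is limited). The gripper opens to 85 mm and grips with 20 to 120 N. Pads are 22 mm wide; open, the fingers measure 114 mm over their backs; the gripper's body (76 mm by 85 mm) begins 54 mm behind the grasp point. The pads swing forward as they close: fully open they stand 13 mm farther back than shut.
Start: joints at [1.201, 0.383, 0.044, 1.598, -0.018, 1.161, -0.05], TCP at [0.175, -0.626, 0.25] pointing down, gripper open.
Joint ranges: [-2.61, 2.61], [-0.41, 2.15], [-1.48, 1.57], [0, 2.5], [-1.57, 4.71], [0.05, 1.97], [-2.85, 2.85]. Speed limits (rad/s): [2.79, 2.79, 3.14, 3.14, 3.14, 3.14, 3.14].

INTERFACE

Orientations are given as a unit quaternion [x, y, z, w].
In Python, from bench import move_ptp, movel, move_j, move_gripper, pause, inverse_kinematics, read_camera, camera_params, MotionError, sign_off, look_for, tip_of, read_time_s, read_qpos, read_joint_vel, read_effort, read_eef_pos, read_tcp_rot, read_ft_force, read_ft_torque, read_finger_gap gives the robot as it stands. Calls block until the motion is done:
- move_ptp(position, orientation): joint-space move of the TCP to a pose.
- movel(position, orientation=None, speed=0.15): straight line of the TCP; orientation=None keeps the orientation; speed is the mean speed in m/s.
- move_j(angles): joint-space move.
- move_gripper(opening, effort=None): finger opening in m; effort is the grip in N (None keeps the last); returns when the fingers have stopped.
- pause(seconds).
- inverse_kinematics(position, orientation): joint angles nearest the present ones, or None.
- read_camera(name): name is "scene" or "top" or "wrist"; returns the picture (420x560x3 uint8, red, green, blue); there is no depth.
- camera_params(name): a dict with "K" (3x3 intrinsics, pixels), "dist_coeffs" ([k1, k2, p1, p2, k3] as OpenCV has them; the pictures are not rectified), "camera_from_world" (4x4, takes a point from world to camera coordinates). Camera axes: x right, y down, z forward; pixel columns grow to the right and rows downward; lengths in m; the calibration is good to about 2 mm. A picture is of the moment at which its call begins: read the wrist's pose just before it. camera_params takes no time and is no camera call; for the wrist camera it gives the pose at the moment of the call.
A pose or a line that the arm cannot do raises MotionError and nothing moves.
- sign_off(): hands the job in, once; it reports no verdict.
Trained networks look in the newest picture that a camera, given by its name, has taken for a name from the list of things; names that differ only in an ending like _2 or _b are one class to them, and where a whole thing is asked for, a point or a joint stands for the part that bears it (a point fixed in the world has none). Each returns a list of dicts, best first, with "confidence" (0 to 1); they miss things now and then, are a little off and sometimes report something else, mostly with a low value. They report only what shows in the picture. A call takes as long as a camera call.
- look_for(camera, name): "at" ([column, row] in pixels, amid what is visible of it).
- tip_of(camera, name): "at" ([column, row] in pixels: a listed point, or the origin of a listed thing).
Readings, each from a call of its own:
- read_time_s(): time.
- read_qpos(): joint angles.
- read_joint_vel(): joint speeds.
- read_effort(): joint torques, N m.
- read_eef_pos(): TCP position.
- read_tcp_rot(): TCP orientation.
- read_ft_force(): force on the tool from outside, world axes, zero at the start.
- read_ft_torque(): the same for the moment, N m.
- read_finger_gap(): finger opening in m.
Only numpy, scipy, OpenCV 4.12 (cv2) and the standard library are available. Lean on these libraries where they do the work, as an engineer would, in place of code of your own. Each camera call takes 0.05 s, during which the arm holds its last target. There are 200 camera calls.

TASK

Lay the loose wooden strip flat on the bench so that it lies centrally under the raised foot of the carving stand's jack leg, then wind the crank clockwise (seen from above) to lower the foot onto the strip. Feel for the crank growing heavier when the foot meets the wood, wind about a sixth of a turn further so that the foot bears firmly, and stop there: do not overload the leg, and leave the crank standing and the workpiece and tools undisturbed.

Things in the scene. Friction and masses are not known exactly. Their poses are not given: they have to be found in the camera images.
- stand: Carving stand fixed to the bench: grey flanged column, overhanging plywood plate (150 x 260 mm, top 118 mm up) and, at the plate's free end, an upright jack (widest 62 mm, 178 mm high) with a crank on top. Origin: on the jack's vertical axis at bench level; z up; +y runs level from the jack along the plate to the column, 250 mm away, so the jack's -y side is open.
- tube_rim (a point): Centre of the jack tube's lower rim, on the jack axis, 82 mm above the bench. A steel leg hangs from it and ends in a round sprung foot, 34 mm in diameter, whose underside starts 31 to 55 mm above the bench (unmeasured, different each time). The foot's cushion gives 10 N per mm, so the foot load grows by about 50 N per sixth of a turn after contact.
- crank_hub (a point): Centre of the crank's hub, on the jack axis, 190 mm above the bench, level with the crank arm's upper face. One turn clockwise seen from above lowers the leg 30 mm; anticlockwise raises it. The crank stays where it is left.
- knob_mid (a point): Centre of the crank's black upright knob, 22 mm in diameter, 45 mm tall, this point 215 mm above the bench. It spins freely on its pin; its centre runs on a level circle of 40 mm radius about the jack axis. Winding takes about 10 N sideways on the knob while the foot hangs free (6 N left when paused) and 1.2 N more per 10 N of foot load (6 N more a sixth of a turn past first touch).
- strip_mid (a point): Centre of the loose plain wooden packing strip, 268 x 22 x 12 mm, 80 g, lying flat on the bench to the right of the stand; this point is half-way up (6 mm). Its x axis runs along its length, z up. An open wooden case (78 mm high, lid raised) stands fixed to the right of the work, its near left corner at x 0.47, y -0.18.
- slab: Carved workpiece, a flat slab 150 x 117 x 8 mm lying on the stand's plate; not to be moved. Origin at the centre of its underside.
- hammer: Small hammer with a wooden handle, 236 mm long, lying on the bench near the robot; bystander. Origin at the centre of its underside.
- tub: Small open white tub, 54 mm wide, 37 mm high, on the bench beyond the work; bystander. Origin at the centre of its underside.
- nippers: Tile nippers with two red handles, 214 mm long, lying on the bench near the robot; bystander. Origin at the centre of its underside.

How it is judged:
By the outcome, as a careful person would: the job done as asked, in the order asked, and still so for the second after the job is handed in, with the robot touching nothing.
It also fails if it takes over 72 s, if anything falls off the work surface, if the arm or the gripper's body presses on something with over 40 N, if the wrist force passes 120 N, or if a joint passes its speed limit or range.

## Working session

There is one attempt and no reset: what is moved stays moved. The work goes in short steps, each a Python script; the robot and the scene stay as the last script left them, time stands still between calls to the robot, and variables do not carry over. Pictures are saved under pics/ and viewed, about 8 in all and at most 12, crops included, and the job is handed in when it is done.

```bash
ls; mkdir -p pics
cat > h.py <<'E'
from bench import *
import numpy as np, cv2
def save(cam,name):
    im=read_camera(cam); cv2.imwrite(f'pics/{name}.png',im[:,:,::-1]); return im
def ray(cam,uv,P=None):
    P=P or camera_params(cam); K=np.array(P['K']);d=np.array(P['dist_coeffs']);T=np.array(P['camera_from_world'])
    n=cv2.undistortPoints(np.array([[uv]],float),K,d)[0,0]
    R=T[:3,:3]; o=-R.T@T[:3,3]; return o,R.T@np.array([n[0],n[1],1])
def atz(cam,uv,z,P=None):
    o,v=ray(cam,uv,P); return o+v*(z-o[2])/v[2]
def proj(cam,p,P=None):
    P=P or camera_params(cam);T=np.array(P['camera_from_world'])
    return cv2.projectPoints(np.atleast_2d(np.array(p,float)),cv2.Rodrigues(T[:3,:3])[0],T[:3,3],np.array(P['K']),np.array(P['dist_coeffs']))[0][:,0]
E
python3 - <<'E'
from h import *
Z=dict(tube_rim=.082,crank_hub=.19,knob_mid=.215,strip_mid=.006,stand=0,slab=.118,hammer=0,tub=0,nippers=0)
ims=[]
for c in('scene','top'):
    ims.append(save(c,c+'0'))
    P=camera_params(c);T=np.array(P['camera_from_world']);print(c,(-T[:3,:3].T@T[:3,3]).round(3))
    for n,z in Z.items():
        for r in tip_of(c,n)[:2]:
            print(n,round(r['confidence'],2),np.round(r['at'],1),atz(c,r['at'],z).round(4))
print(read_time_s(),read_eef_pos(),read_tcp_rot())
E
```

```text
pics
scene [-0.314  0.796  1.32 ]
crank_hub 0.61 [244.6 218.8] [0.525  0.1439 0.19  ]
knob_mid 0.59 [230.7 211. ] [0.5619 0.1657 0.215 ]
strip_mid 0.85 [321.6 230. ] [ 0.4248 -0.113   0.006 ]
stand 0.75 [249.8 256.5] [0.5244 0.1399 0.    ]
stand 0.5 [277.  287.7] [0.3676 0.1665 0.    ]
slab 0.76 [212.6 263.4] [0.512  0.2955 0.118 ]
hammer 0.84 [274.9 286.3] [0.3763 0.1673 0.    ]
nippers 0.76 [382.5 206.6] [ 0.3421 -0.358   0.    ]
nippers 0.24 [249.3 242.7] [0.5704 0.0996 0.    ]
top [ 0.409 -0.003  1.243]
tube_rim 0.78 [241.2 187.9] [0.5325 0.1418 0.082 ]
crank_hub 0.6 [241.8 186. ] [0.5263 0.1268 0.19  ]
knob_mid 0.58 [228.9 175.2] [0.5521 0.1591 0.215 ]
strip_mid 0.69 [322.3 224.5] [ 0.4277 -0.1098  0.006 ]
stand 0.74 [245.  189.6] [0.5359 0.1396 0.    ]
slab 0.67 [186.7 190.5] [0.5189 0.2983 0.118 ]
hammer 0.75 [232.3 240.2] [0.3725 0.1768 0.    ]
tub 0.53 [226.2 161. ] [0.6284 0.2032 0.    ]
tub 0.28 [237.6 186.7] [0.545  0.1638 0.    ]
nippers 0.69 [396.1 250.6] [ 0.3481 -0.3474  0.    ]
1.0 [ 0.17448057 -0.62614923  0.25027728] [9.90780948e-01 1.35473664e-01 7.34948277e-06 5.22472725e-06]
```

Run:
```python
import cv2
a=cv2.imread('pics/scene0.png')[130:330,130:430];b=cv2.imread('pics/top0.png')[110:310,140:440]
cv2.imwrite('pics/c0.png',cv2.resize(cv2.vconcat([a,b]),None,fx=1.5,fy=1.5,interpolation=cv2.INTER_CUBIC)) 
cv2.imwrite('pics/c1.png',cv2.resize(b,(800,533),interpolation=cv2.INTER_CUBIC))
cv2.imwrite('pics/c2.png',cv2.resize(a,(800,533),interpolation=cv2.INTER_CUBIC))
```

```text
(no output)
```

View pics/c1.png

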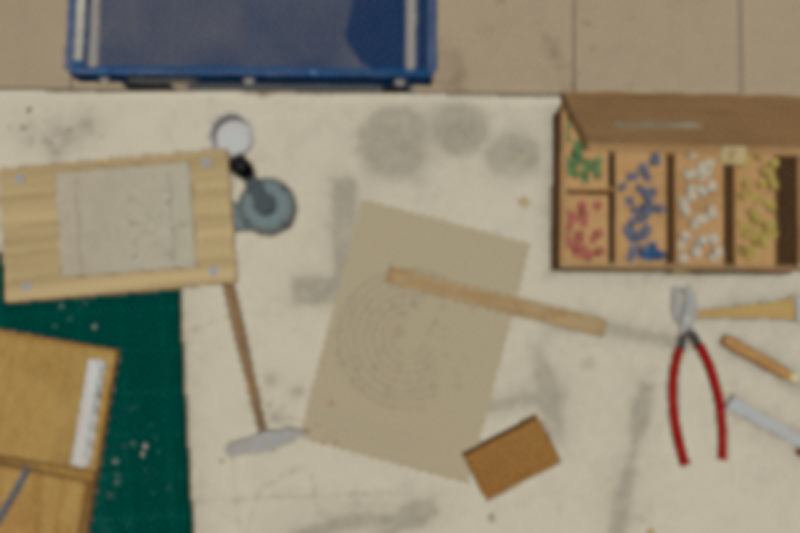

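View pics/c2.png

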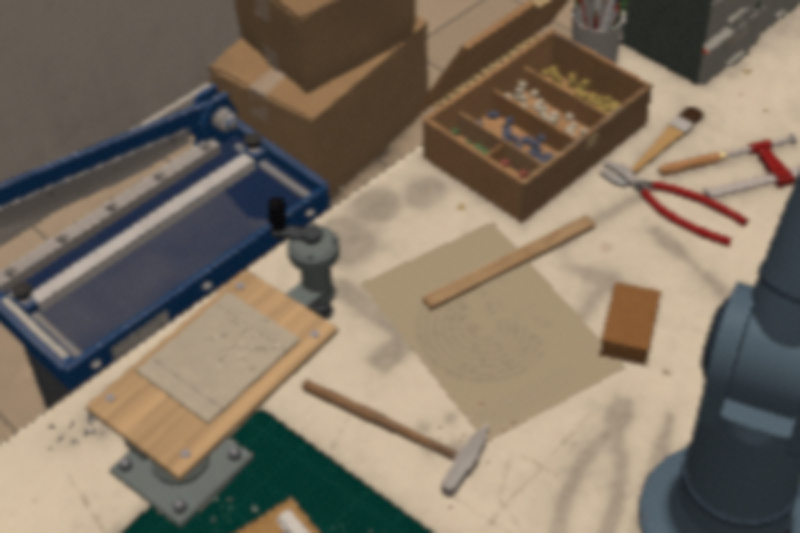

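```bash
cat >> h.py <<'E'
def qd(a): return [np.cos(a/2),np.sin(a/2),0,0]
E
python3 - <<'E'
from h import *
e=[atz('top',(140+u*.375,110+v*.375),.012)[:2] for u,v in((388,275),(605,327))]
print(e,np.linalg.norm(e[0]-e[1]),np.degrees(np.arctan2(*(e[0]-e[1])[::-1])))
for a in(-90,0,90,180):
  for p in([.405,-.2,.2],[.405,-.2,.01],[.525,.03,.012],[.55,.16,.25],[.565,.135,.21],[.485,.135,.21],[.45,-.03,.3]):
    j=inverse_kinematics(p,qd(np.radians(a))); print(a,p,None if j is None else np.round(j,2))
P=camera_params('wrist');T=np.array(P['camera_from_world']);print((-T[:3,:3].T@T[:3,3]).round(3),T[:3,:3].round(2),np.array(P['K']).round(0),proj('wrist',[read_eef_pos()]))
E
```

```text
[array([0.4616894, 0.0077048]), array([ 0.40410976, -0.25066807])] 0.2647110796119653 77.43665766459083
-90 [0.405, -0.2, 0.2] [ 0.52  0.07 -0.16  2.1   0.01  0.97 -2.79]
-90 [0.405, -0.2, 0.01] [ 0.34  0.41  0.03  2.21 -0.03  0.53 -2.75]
-90 [0.525, 0.03, 0.012] [ 0.84  1.   -1.25  1.99  1.12  1.09  2.2 ]
-90 [0.55, 0.16, 0.25] [ 0.6   0.53 -1.24  1.75  0.53  1.25  2.37]
-90 [0.565, 0.135, 0.21] [ 0.63  0.62 -1.24  1.77  0.63  1.22  2.36]
-90 [0.485, 0.135, 0.21] [ 0.7   0.4  -1.23  1.94  0.42  1.1   2.44]
-90 [0.45, -0.03, 0.3] None
0 [0.405, -0.2, 0.2] [ 0.64  0.08 -0.28  2.09  0.03  0.97 -1.23]
0 [0.405, -0.2, 0.01] [ 0.56  0.42 -0.21  2.2   0.16  0.54 -1.35]
0 [0.525, 0.03, 0.012] [ 0.32  0.56 -0.53  2.01  0.44  0.68 -2.07]
0 [0.55, 0.16, 0.25] [ 0.39  0.37 -0.91  1.75  0.32  1.17 -2.18]
0 [0.565, 0.135, 0.21] [ 0.39  0.42 -0.85  1.77  0.35  1.1  -2.15]
0 [0.485, 0.135, 0.21] [ 0.46  0.26 -0.9   1.95  0.24  1.04 -2.12]
0 [0.45, -0.03, 0.3] [ 0.61 -0.02 -0.62  1.97 -0.01  1.19 -1.57]
90 [0.405, -0.2, 0.2] [ 0.8   0.09 -0.45  2.09  0.05  0.97  0.33]
90 [0.405, -0.2, 0.01] [ 0.72  
[... 319 characters left out ...]
03, 0.3] [ 0.67 -0.02 -0.68  1.97 -0.01  1.19 -0.  ]
180 [0.405, -0.2, 0.2] [ 0.93  0.1  -0.58  2.08  0.07  0.98  1.88]
180 [0.405, -0.2, 0.01] [ 0.86  0.47 -0.55  2.18  0.43  0.59  1.57]
180 [0.525, 0.03, 0.012] [ 0.46  0.62 -0.7   2.01  0.59  0.73  0.96]
180 [0.55, 0.16, 0.25] [ 0.5   0.43 -1.05  1.75  0.4   1.2   0.9 ]
180 [0.565, 0.135, 0.21] [ 0.51  0.49 -1.02  1.77  0.46  1.14  0.91]
180 [0.485, 0.135, 0.21] [ 0.57  0.3  -1.04  1.95  0.3   1.06  0.97]
180 [0.45, -0.03, 0.3] [ 0.72 -0.02 -0.72  1.96 -0.01  1.19  1.57]
[ 0.247 -0.604  0.374] [[ 0.27 -0.96 -0.  ]
 [-0.92 -0.26  0.3 ]
 [-0.29 -0.08 -0.95]] [[293.   0. 278.]
 [  0. 293. 205.]
 [  0.   0.   1.]] [[281.07967826 280.35442718]]
```

```bash
cat >> h.py <<'E'
Zs=dict(tube_rim=.082,crank_hub=.19,knob_mid=.215,strip_mid=.006,stand=0,slab=.118)
def see(names):
    for n in names:
        for r in tip_of('wrist',n)[:2]: print(n,round(r['confidence'],2),np.round(r['at'],1),atz('wrist',r['at'],Zs[n]).round(4))
E
python3 - <<'E'
from h import *
move_ptp([.47,.0,.33],qd(np.pi))
save('wrist','w1'); see(Zs)
print(read_time_s(),read_qpos())
for a in (200,220,240,257):
  for p in([.405,-.2,.2],[.405,-.2,.006],[.525,.03,.012],[.47,0,.2]):
    j=inverse_kinematics(p,qd(np.radians(a))); print(a,p,None if j is None else np.round(j,2))
E
```

```text
tube_rim 0.73 [378.3 213.7] [0.5218 0.1346 0.082 ]
crank_hub 0.84 [417.9 252. ] [0.5246 0.1385 0.19  ]
knob_mid 0.62 [447.  294.9] [0.5563 0.1586 0.215 ]
strip_mid 0.74 [199.  139.3] [ 0.4301 -0.1167  0.006 ]
stand 0.58 [366.1 201.6] [0.5291 0.1433 0.    ]
3.825 [ 0.71669398  0.00639748 -0.79375169  1.88186378  0.00463897  1.25530975
  1.49183839]
200 [0.405, -0.2, 0.2] [ 0.94  0.1  -0.6   2.08  0.07  0.98  2.23]
200 [0.405, -0.2, 0.006] [ 0.88  0.48 -0.57  2.18  0.47  0.59  1.89]
200 [0.525, 0.03, 0.012] [ 0.41  0.59 -0.64  2.01  0.54  0.71  1.35]
200 [0.47, 0, 0.2] [ 0.67  0.17 -0.81  2.04  0.15  0.99  1.71]
220 [0.405, -0.2, 0.2] [ 0.93  0.1  -0.58  2.08  0.07  0.98  2.58]
220 [0.405, -0.2, 0.006] [ 0.87  0.48 -0.56  2.18  0.46  0.59  2.25]
220 [0.525, 0.03, 0.012] [ 0.41  0.59 -0.64  2.01  0.54  0.71  1.7 ]
220 [0.47, 0, 0.2] [ 0.67  0.17 -0.81  2.04  0.15  0.99  2.06]
240 [0.405, -0.2, 0.2] [ 1.51  0.24 -1.23  2.06  0.27  1.01  2.77]
240 [0.405, -0.2, 0.006] [ 0.86  0.48 -0.54  2.18  0.44  0.59  2.61]
240 [0.525, 0.03, 0.012] [ 0.41  0.59 -0.64  2.01  0.54  0.71  2.05]
240 [0.47, 0, 0.2] [ 0.68  0.18 -0.82  2.04  0.15  0.99  2.4 ]
257 [0.405, -0.2, 0.2] [-0.95  0.22  1.46  2.15 -0.27  0.99 -2.71]
257 [0.405, -0.2, 0.006] [ 1.28  0.7  -1.04  2.17  0.89  0.79  2.56]
257 [0.525, 0.03, 0.012] [ 0.46  0.62 -0.7   2.01  0.59  0.73  2.31]
257 [0.47, 0, 0.2] [ 0.7   0.18 -0.84  2.03  0.16  0.99  2.7 ]
```

View pics/w1.png

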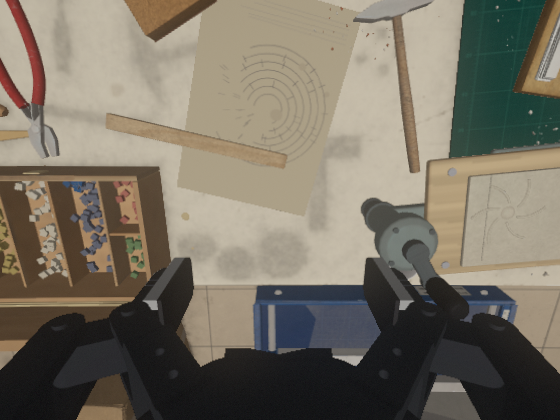

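Run:
```python
from h import *
P=camera_params('wrist')
for n,uv,z in [('s-',(107,121),.012),('s+',(286,160.5),.012),('plateNear',(427,160),.118),('plateFar',(440,272),.118),('plateEdge',(559,143),.118),('ham',(415,171),.005),('case',(160,168),.078)]: print(n,atz('wrist',uv,z,P).round(4))
print(read_eef_pos(),read_tcp_rot())
im=cv2.imread('pics/w1.png')
cv2.imwrite('pics/w1c.png',cv2.resize(im[90:290,90:500],None,fx=1.95,fy=1.95,interpolation=cv2.INTER_CUBIC))
for a in (253,256,258):
  for z in(.006,.05,.1,.15):
    j=inverse_kinematics([.408,-.214,z],qd(np.radians(a))); print(a,z,None if j is None else np.round(j,2))
```

```text
s- [ 0.4043 -0.2447  0.012 ]
s+ [0.4608 0.0134 0.012 ]
plateNear [0.4446 0.1711 0.118 ]
plateFar [0.5882 0.209  0.118 ]
plateEdge [0.4264 0.3127 0.118 ]
ham [0.4785 0.2125 0.005 ]
case [ 0.4606 -0.1506  0.078 ]
[ 4.70048225e-01 -2.13482037e-04  3.29963701e-01] [ 2.35391388e-04  9.99999969e-01  7.29751475e-05 -3.74891154e-05]
253 0.006 [ 1.29  0.71 -1.04  2.15  0.89  0.81  2.52]
253 0.05 [ 1.44  0.75 -1.25  2.14  0.91  0.96  2.51]
253 0.1 [ 1.46  0.57 -1.24  2.12  0.69  0.94  2.67]
253 0.15 [-0.77  0.52  1.4   2.17 -0.63  0.98 -2.44]
256 0.006 [ 1.29  0.71 -1.04  2.15  0.89  0.81  2.57]
256 0.05 [ 1.44  0.75 -1.25  2.14  0.91  0.96  2.56]
256 0.1 [ 1.46  0.57 -1.24  2.12  0.69  0.94  2.73]
256 0.15 [-0.77  0.52  1.4   2.17 -0.63  0.98 -2.39]
258 0.006 [ 1.44  0.92 -1.25  2.14  1.11  1.    2.47]
258 0.05 [ 1.44  0.75 -1.25  2.14  0.91  0.96  2.6 ]
258 0.1 [ 1.46  0.57 -1.24  2.12  0.69  0.94  2.76]
258 0.15 [-0.77  0.52  1.4   2.17 -0.63  0.98 -2.36]
```

View pics/w1c.png

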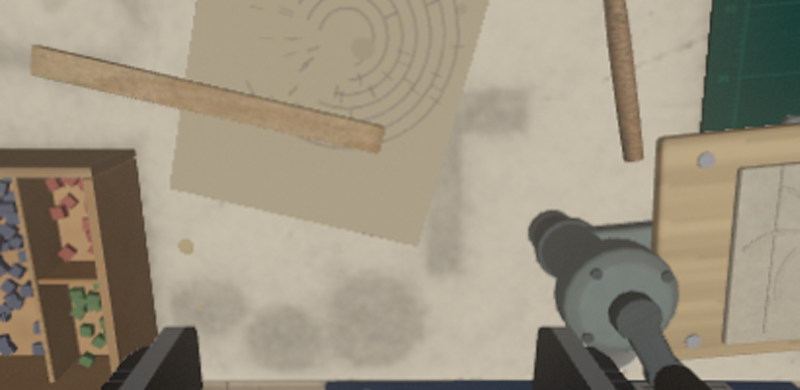

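Run:
```python
from h import *
m=np.array([.4326,-.1157]); u=np.array([np.cos(np.radians(77.65)),np.sin(np.radians(77.65))])
g=m-.095*u; q=qd(np.radians(257.65))
print(g)
move_gripper(.045,60)
move_ptp([*g,.10],q); print(read_time_s(),np.round(read_qpos(),2))
movel([*g,.022],speed=.12); print(read_ft_force())
move_gripper(0,70); print(read_finger_gap(),read_ft_force())
movel([*g,.03],speed=.05); print(read_ft_force(),read_time_s(),np.round(read_qpos(),2))
save('wrist','w2'); save('top','t2')
for a in(262,266,270):
  for p in([.51,-.06],[.525,.04]):
    j=inverse_kinematics([*p,.03],qd(np.radians(a))); print(a,p,None if j is None else np.round(j,2))
```

```text
[ 0.41228112 -0.20850163]
5.5 [ 1.44  0.58 -1.24  2.11  0.69  0.94  2.74]
[-6.3921289   0.54331174 -0.18163133]
0.019644249478730808 [ 0.5054437   0.12271233 -1.34220009]
[-0.88911381  0.60727386 -1.64060916] 6.95 [ 1.31  0.67 -1.08  2.14  0.84  0.84  2.63]
262 [0.51, -0.06] [ 0.91  0.75 -1.06  2.02  0.86  0.9   2.37]
262 [0.525, 0.04] [ 0.71  0.77 -1.05  1.99  0.86  0.92  2.19]
266 [0.51, -0.06] [ 0.92  0.76 -1.07  2.02  0.87  0.91  2.43]
266 [0.525, 0.04] [ 0.71  0.78 -1.07  1.99  0.87  0.93  2.25]
270 [0.51, -0.06] [ 0.93  0.77 -1.09  2.02  0.88  0.92  2.5 ]
270 [0.525, 0.04] [ 0.72  0.78 -1.08  1.99  0.89  0.93  2.31]
```

View pics/w2.png

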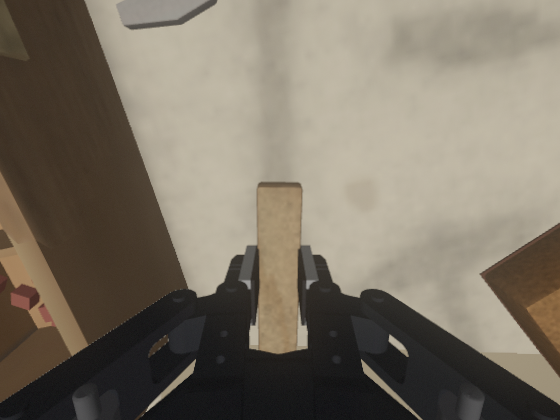

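Run:
```python
from h import *
P2=camera_params('wrist'); e=atz('wrist',(279,184),.0195,P2); t=np.array(read_eef_pos()); print('tail-tcp',e-t,np.linalg.norm((e-t)[:2]))
u=np.array([np.cos(np.radians(77.65)),np.sin(np.radians(77.65)),0])
movel(list(np.array([.4123,-.2085,.03])+.085*u),speed=.15)
# old w1 camera pose: tool->cam fixed transform
from scipy.spatial.transform import Rotation as R
def Tt(p,q): M=np.eye(4);M[:3,:3]=R.from_quat(q).as_matrix();M[:3,3]=p;return M
C=np.array(P2['camera_from_world'])@Tt(t,read_tcp_rot())
P1=dict(P2); P1['camera_from_world']=C@np.linalg.inv(Tt([.47005,-.0002,.32996],[2.35e-4,1,7.3e-5,-3.7e-5]))
print('check rim',atz('wrist',(378.3,213.7),.082,P1))
px=lambda u,v:(90+u/1.95,90+v/1.95)
for z in(.170,.178):print('cap',atz('wrist',px(616,301),z,P1).round(4))
for z in(.031,.045,.055):print('foot',atz('wrist',px(549,230),z,P1).round(4))
print(proj('wrist',[[.523,.137,z] for z in(.03,.05,.082,.178,.19)],P1))
read_camera('top');read_camera('scene')
for c in('top','scene'):
  for n in('tube_rim','strip_mid','crank_hub','knob_mid'):
    for r in tip_of(c,n)[:1]: print(c,n,r['confidence'],atz(c,r['at'],Zs[n] if n!='strip_mid' else .014).round(4))
print(read_time_s(),read_ft_force())
```

```text
tail-tcp [-0.01010562 -0.04184268 -0.01064206] 0.04304571126219625
check rim [0.52350346 0.13431619 0.082     ]
cap [0.5273 0.1349 0.17  ]
cap [0.5236 0.1311 0.178 ]
foot [0.5319 0.1416 0.031 ]
foot [0.5274 0.1369 0.045 ]
foot [0.5241 0.1336 0.055 ]
[[368.81830425 202.1372018 ]
 [372.93211084 206.13471405]
 [380.35417564 213.34387514]
 [411.79086301 243.83517015]
 [417.14415471 249.02052112]]
top tube_rim 0.98 [0.5313 0.1442 0.082 ]
top strip_mid 0.84 [ 0.4497 -0.0352  0.014 ]
top crank_hub 0.77 [0.5295 0.1351 0.19  ]
top knob_mid 0.52 [0.5532 0.1551 0.215 ]
scene tube_rim 0.63 [0.5244 0.143  0.082 ]
scene strip_mid 0.64 [ 0.4465 -0.0347  0.014 ]
scene crank_hub 0.94 [0.539  0.1425 0.19  ]
scene knob_mid 0.55 [0.5535 0.1583 0.215 ]
8.2667 [-0.58764141  0.82660475 -0.9709509 ]
```

Run:
```python
from h import *
ax=np.array([.5255,.1375]);b=np.radians(88);u=np.array([np.cos(b),np.sin(b)]);q=qd(b+np.pi)
g=ax-.091*u
movel([*g,.03],q,speed=.12); print(read_ft_force(),read_time_s())
movel([*g,.0223],speed=.05); print(read_ft_force())
move_gripper(.05); 
movel([*g,.045],speed=.1); g2=g-.06*u
movel([*g2,.06],speed=.15)
print(read_time_s(),np.round(read_qpos(),2),read_ft_force())
# tilt views: camera looking toward +y
for p in ([.5,-.1,.2],[.5,-.05,.2],[.5,-.08,.25],[.52,-.05,.15]):
  for tilt in(-40,-30,-20,20,30):
    from scipy.spatial.transform import Rotation as R
    for a in(90,180,270):
      r=R.from_rotvec([np.radians(-tilt),0,0])*R.from_quat(qd(np.radians(a)))
      j=inverse_kinematics(p,r.as_quat()); 
      if j is not None: print(p,tilt,a,np.round(j,2),r.as_matrix()[:,2].round(2))
save('scene','s3')
```

```text
[ 0.74624859 -0.33240871 -1.50544615] 10.0417
[ 1.41752309 -0.93274238  0.72706304]
11.675 [ 0.86  0.73 -1.13  2.    0.83  0.96  2.41] [-1.16279517 -0.27291647  0.70080595]
[0.5, -0.1, 0.2] -40 90 [ 1.    0.48 -0.66  1.84 -0.39  1.21  0.55] [-0.    0.64 -0.77]
[0.5, -0.1, 0.2] -40 180 [ 1.32  0.69 -1.12  1.83 -0.07  1.17  1.85] [-0.    0.64 -0.77]
[0.5, -0.1, 0.2] -40 270 [-0.48  0.93  1.37  1.91 -1.21  1.88 -1.89] [-0.    0.64 -0.77]
[0.5, -0.1, 0.2] -30 90 [ 0.98  0.4  -0.69  1.87 -0.27  1.13  0.44] [ 0.    0.5  -0.87]
[0.5, -0.1, 0.2] -30 180 [ 1.29  0.59 -1.13  1.86  0.02  1.12  1.77] [ 0.    0.5  -0.87]
[0.5, -0.1, 0.2] -30 270 [-0.59  0.8   1.38  1.94 -1.09  1.66 -1.99] [ 0.    0.5  -0.87]
[0.5, -0.1, 0.2] -20 90 [ 0.93  0.34 -0.71  1.9  -0.14  1.07  0.31] [-0.    0.34 -0.94]
[0.5, -0.1, 0.2] -20 180 [ 1.24  0.5  -1.13  1.89  0.12  1.08  1.66] [ 0.    0.34 -0.94]
[0.5, -0.1, 0.2] -20 270 [-0.72  0.69  1.38  1.97 -0.95  1.45 -2.12] [-0.    0.34 -0.94]
[0.5, -0.1, 0.2] 20 90 [ 0.54  0.25 -0.7   1.99  0.58  1.09 -0.45] [ 0.   -0.34 -0.94]
[0.5, -0.1, 0.2] 20 180 [ 0.73  0.31 -0.92
[... 3758 characters left out ...]
 [ 1.09  0.57 -1.07  1.92  0.18  0.96  1.54] [ 0.    0.34 -0.94]
[0.52, -0.05, 0.15] -20 270 [-0.79  0.84  1.37  2.   -1.12  1.45 -2.1 ] [-0.    0.34 -0.94]
[0.52, -0.05, 0.15] 20 90 [ 0.33  0.35 -0.59  1.98  0.62  1.05 -0.6 ] [ 0.   -0.34 -0.94]
[0.52, -0.05, 0.15] 20 180 [ 0.51  0.41 -0.81  1.97  0.72  1.11  0.9 ] [ 0.   -0.34 -0.94]
[0.52, -0.05, 0.15] 20 270 [ 0.73  0.55 -1.1   1.96  0.88  1.23  2.36] [ 0.   -0.34 -0.94]
[0.52, -0.05, 0.15] 30 90 [ 0.25  0.41 -0.6   1.97  0.79  1.18 -0.78] [ 0.   -0.5  -0.87]
[0.52, -0.05, 0.15] 30 180 [ 0.38  0.45 -0.76  1.97  0.85  1.23  0.74] [ 0.   -0.5  -0.87]
[0.52, -0.05, 0.15] 30 270 [ 0.56  0.55 -1.    1.96  0.97  1.33  2.24] [ 0.   -0.5  -0.87]
```

```bash
cat >> h.py <<'E'
from scipy.spatial.transform import Rotation as R
E
python3 - <<'E'
from h import *
p=np.array(read_eef_pos()); movel([p[0],p[1]-.04,.14],speed=.2)
r=R.from_rotvec([np.radians(40),0,0])*R.from_quat(qd(np.pi))
move_ptp([.5,-.08,.24],r.as_quat())
P=camera_params('wrist'); T=np.array(P['camera_from_world']);print((-T[:3,:3].T@T[:3,3]).round(3))
im=save('wrist','w4'); see(['tube_rim','crank_hub','knob_mid','strip_mid','stand'])
print(read_time_s())
np.save('P4.npy',P,allow_pickle=True)
for z in(.012,.04,.082,.19): print(z,proj('wrist',[[.5255,.1375,z]],P))
E
```

```text
[ 0.424 -0.157  0.333]
tube_rim 0.7 [324.6 194.1] [0.5245 0.1385 0.082 ]
crank_hub 0.59 [400. 214.] [0.5244 0.1365 0.19  ]
knob_mid 0.71 [428.7 242.2] [0.5551 0.1578 0.215 ]
strip_mid 0.6 [288.1 185.1] [0.5274 0.1401 0.006 ]
13.4333
0.012 [[290.05496685 185.41822471]]
0.04 [[303.02979886 188.81820209]]
0.082 [[325.03028492 194.57944876]]
0.19 [[401.5791605  214.58784126]]
```

View pics/w4.png

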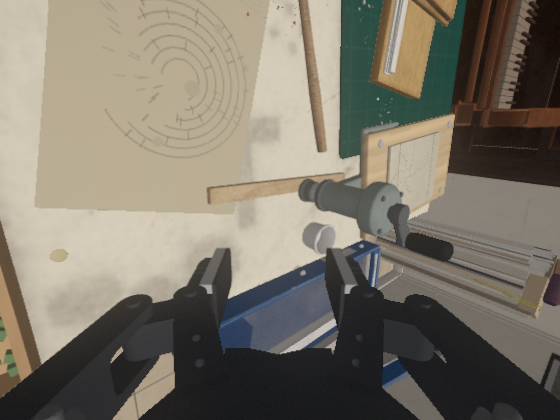

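Run:
```python
from h import *
P=np.load('P4.npy',allow_pickle=True).item()
im=cv2.imread('pics/w4.png'); print([atz('wrist',uv,.012,P).round(4) for uv in((209,190),(209,197),(345,175.5),(280,180),(280,186))])
u=np.array([np.cos(np.radians(88)),np.sin(np.radians(88)),0]);c=np.array([.5255,.1375,.012]);n=np.array([u[1],-u[0],0])
im=cv2.resize(im[150:240,195:435],None,fx=3.3,fy=3.3,interpolation=cv2.INTER_CUBIC)
f=lambda p:tuple(((proj('wrist',[p],P)[0]-[195,150])*3.3).round().astype(int).tolist())
L=[c+s*.134*u+t*.011*n for s,t in((-1,-1),(1,-1),(1,1),(-1,1))]
for i in range(4): cv2.line(im,f(L[i]),f(L[(i+1)%4]),(0,0,255),1)
cv2.line(im,f([.525,.1375,.04]),f([.525,.1375,.19]),(255,0,0),1)
cv2.imwrite('pics/w4c.png',im)
```

```text
[array([0.5112, 0.0031, 0.012 ]), array([0.52  , 0.0024, 0.012 ]), array([0.5272, 0.2715, 0.012 ]), array([0.5143, 0.1173, 0.012 ]), array([0.5234, 0.1174, 0.012 ])]
```

View pics/w4c.png

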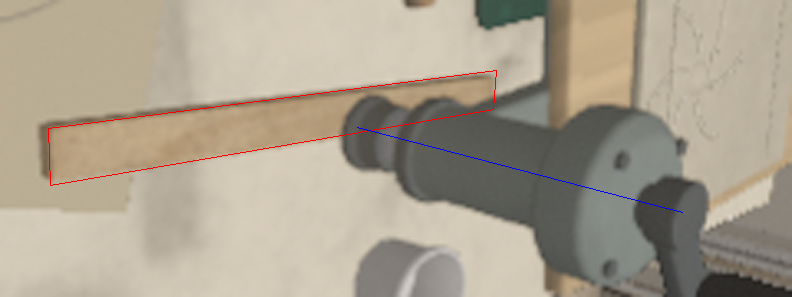

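Run:
```python
from h import *
move_gripper(.06,40)
q=qd(np.pi)
move_ptp([.5,-.02,.33],q)
move_ptp([.5565,.159,.31],q)
save('wrist','w5'); see(['crank_hub','knob_mid'])
print(proj('wrist',[[.5565,.159,.2375],[.525,.1375,.19]]))
print(read_time_s(),np.round(read_qpos(),2),read_ft_force())
for t in range(0,360,60):
  j=inverse_kinematics([.525+.04*np.cos(t/57.3),.1375+.04*np.sin(t/57.3),.222],q); print(t,np.round(j,2))
```

```text
crank_hub 0.75 [254.9 168.8] [0.5248 0.1371 0.19  ]
knob_mid 0.64 [277.7 217.1] [0.559  0.1564 0.215 ]
[[281.30544579 224.31574437]
 [254.9671236  168.81253718]]
15.1583 [ 0.6   0.46 -1.21  1.66  0.44  1.33  0.88] [ 0.34985615 -0.16908607 -0.60649767]
0 [ 0.58  0.54 -1.14  1.75  0.53  1.2   0.86]
60 [ 0.53  0.52 -1.16  1.78  0.52  1.19  0.79]
120 [ 0.59  0.45 -1.21  1.87  0.47  1.15  0.79]
180 [ 0.72  0.39 -1.26  1.93  0.42  1.12  0.87]
240 [ 0.77  0.42 -1.24  1.91  0.44  1.13  0.93]
300 [ 0.69  0.49 -1.18  1.82  0.5   1.17  0.92]
```

View pics/w5.png

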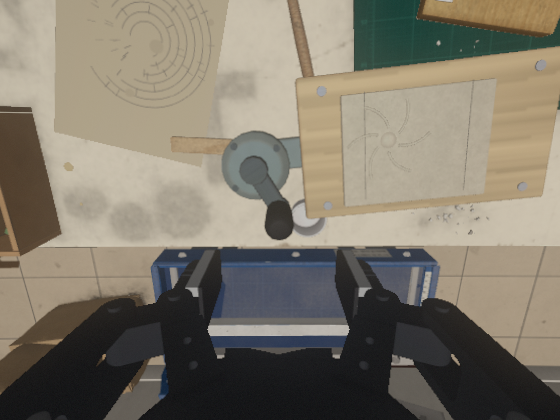

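Run:
```python
from h import *
movel([.5593,.1579,.29],speed=.15)
movel([.5593,.1579,.222],speed=.12); print(read_ft_force())
move_gripper(0.0,40); print(read_finger_gap(),read_ft_force(),read_ft_torque())
pause(.2)
for i in range(4): print(read_ft_force(),read_eef_pos())
print(read_time_s())
```

```text
[-0.57087463  0.13939804  0.6109995 ]
0.020199895089896433 [-1.22248743 -3.29354365  5.92554753] [-0.89233694  0.36625147  0.04970309]
[-1.89783427 -3.45404045  5.43727948] [0.56004415 0.15633687 0.22317771]
[-1.89783427 -3.45404045  5.43727948] [0.56004415 0.15633687 0.22317771]
[-1.89783427 -3.45404045  5.43727948] [0.56004415 0.15633687 0.22317771]
[-1.89783427 -3.45404045  5.43727948] [0.56004415 0.15633687 0.22317771]
16.7917
```

```bash
cat > wind.py <<'E'
from h import *
import json,os
C=np.array([.525,.1373]);z=.222
S=json.load(open('st.json')) if os.path.exists('st.json') else dict(cmd=28.5,th0=28.5,log=[])
def state():
    p=np.array(read_eef_pos());F=np.array(read_ft_force());r=p[:2]-C
    th=np.degrees(np.arctan2(r[1],r[0])); w=S['th0']-th
    last=S['log'][-1][1] if S['log'] else 0
    w+=360*round((last-w)/360)
    a=np.radians(th);t=np.array([np.sin(a),-np.cos(a)]);rad=r/np.linalg.norm(r)
    return w,-F[:2]@t,F[:2]@rad,F[2],np.linalg.norm(r),np.linalg.norm(F)
def step(d,sp=.05):
    S['cmd']-=d;a=np.radians(S['cmd'])
    movel([*(C+.04*np.array([np.cos(a),np.sin(a)])),z],speed=sp)
    s=state();row=[S['th0']-S['cmd'],*s];S['log'].append([float(x) for x in row]);json.dump(S,open('st.json','w'))
    return row
E
python3 - <<'E'
from wind import *
print('cmd act Ft Fr Fz r |F|')
for i in range(14):
    r=step(8); print(*np.round(r,2)*[1,1,1,1,1,1000,1] if 0 else [round(float(x),2) if x>.1 or x<0 else round(float(x),4) for x in r])
    if r[-1]>45: break
print(read_time_s(),read_finger_gap())
E
```

```text
cmd act Ft Fr Fz r |F|
8.0 1.51 4.94 -2.52 5.35 0.0399 7.7
16.0 6.22 7.36 -0.73 3.32 0.0399 8.1
24.0 13.33 9.27 0.12 0.0944 0.0401 9.28
32.0 21.51 8.43 2.38 -1.95 0.0404 8.97
40.0 30.28 9.48 3.22 -2.73 0.0407 10.38
48.0 39.16 9.49 4.23 -4.35 0.041 11.27
56.0 48.06 8.88 4.12 -4.28 0.0413 10.68
64.0 56.75 8.97 4.59 -4.7 0.0416 11.12
72.0 65.28 8.02 4.54 -4.05 0.0419 10.06
80.0 73.55 8.11 4.39 -3.63 0.042 9.92
88.0 81.67 8.41 3.71 -3.36 0.0421 9.78
96.0 89.64 7.82 2.47 -3.1 0.0423 8.77
104.0 97.48 8.21 3.29 -2.47 0.0423 9.19
112.0 105.19 8.21 2.75 -2.64 0.0422 9.05
20.45 0.02007246186960683
```

Run:
```python
from wind import *
for i in range(17):
    r=step(8); print([round(float(x),2) if x>.1 or x<0 else round(float(x),4) for x in r])
    if r[-1]>35: break
print(read_time_s(),read_finger_gap())
```

```text
[120.0, 112.87, 8.23, 3.69, -1.65, 0.0422, 9.17]
[128.0, 120.45, 7.97, 3.35, -0.73, 0.042, 8.68]
[136.0, 128.06, 8.23, 2.02, -0.41, 0.0419, 8.49]
[144.0, 135.64, 7.65, 3.08, -0.12, 0.0417, 8.25]
[152.0, 143.23, 8.14, 2.49, 1.75, 0.0414, 8.69]
[160.0, 150.92, 8.61, 3.49, 2.42, 0.0412, 9.6]
[168.0, 158.68, 8.54, 4.34, 3.6, 0.0409, 10.23]
[176.0, 166.69, 8.04, 4.01, 6.11, 0.0406, 10.87]
[184.0, 174.91, 8.36, 5.32, 7.86, 0.0402, 12.65]
[192.0, 183.62, 7.94, 5.53, 10.19, 0.0399, 14.05]
[200.0, 192.46, 9.21, 4.87, 10.15, 0.0396, 14.54]
[208.0, 201.51, 8.58, 3.56, 10.58, 0.0392, 14.07]
[216.0, 210.45, 7.95, 3.37, 11.59, 0.0389, 14.46]
[224.0, 219.33, 9.01, 2.05, 10.33, 0.0387, 13.86]
[232.0, 228.04, 7.12, 0.7, 11.05, 0.0385, 13.16]
[240.0, 236.59, 7.06, 0.26, 10.36, 0.0383, 12.55]
[248.0, 245.07, 7.34, -0.64, 9.95, 0.0381, 12.38]
24.8417 0.02056179766658536
```

Run:
```python
from wind import *
for i in range(22):
    r=step(7); print([round(float(x),2) if x>.1 or x<0 else round(float(x),4) for x in r])
    ft=np.array([l[2] for l in S['log']]); base=np.median(ft[10:30])
    if r[-1]>40 or ft[-3:].mean()>base+2.6: break
print(base,read_time_s(),read_finger_gap())
```

```text
[255.0, 252.3, 6.88, -1.37, 9.4, 0.038, 11.73]
[262.0, 259.49, 7.99, -2.82, 10.96, 0.0379, 13.85]
[269.0, 266.67, 7.51, -3.41, 10.39, 0.0379, 13.27]
[276.0, 273.77, 8.14, -3.46, 11.73, 0.0379, 14.69]
[283.0, 280.82, 7.86, -4.69, 9.75, 0.0379, 13.38]
[290.0, 287.77, 7.61, -4.48, 10.99, 0.0379, 14.1]
[297.0, 294.57, 7.6, -5.68, 11.07, 0.0381, 14.58]
[304.0, 301.24, 7.91, -6.1, 10.44, 0.0382, 14.45]
[311.0, 307.77, 6.66, -5.62, 11.46, 0.0383, 14.4]
[318.0, 314.25, 7.56, -6.2, 11.8, 0.0385, 15.32]
[325.0, 320.44, 7.01, -6.65, 11.38, 0.0387, 14.93]
[332.0, 326.59, 7.16, -6.91, 11.22, 0.0388, 15.0]
[339.0, 332.65, 7.28, -6.28, 10.35, 0.039, 14.13]
[346.0, 338.63, 7.69, -5.82, 9.93, 0.0391, 13.85]
[353.0, 344.54, 7.25, -5.99, 8.18, 0.0393, 12.47]
[360.0, 350.52, 8.32, -3.62, 6.86, 0.0395, 11.38]
[367.0, 356.75, 8.66, -2.5, 4.68, 0.0396, 10.16]
[374.0, 363.12, 8.79, -1.25, 3.05, 0.0398, 9.39]
[381.0, 369.89, 8.74, -0.55, 0.87, 0.04, 8.8]
[388.0, 377.07, 10.36, 1.54, -0.87, 0.0403, 10.51]
[395.0, 384.55, 9.83, 3.72, -2.04, 0.0405, 10.7]
[402.0, 392.32, 9.48, 3.14, -4.33, 0.0408, 10.89]
8.209421249594701 30.3417 0.020580412266150764
```

```bash
cat > an.py <<'E'
from wind import *
from scipy.optimize import least_squares
def an():
    L=np.array(S['log']);w=L[:,1];th=np.radians(S['th0']-w);r=L[:,5]
    p=C+np.c_[r*np.cos(th),r*np.sin(th)]
    rh=np.c_[np.cos(th),np.sin(th)];t=np.c_[np.sin(th),-np.cos(th)]
    F=rh*L[:,3:4]-t*L[:,2:3]
    s=least_squares(lambda c:np.hypot(*(p-c).T)-.04,C).x
    d=p-s;T=-(d[:,1]*F[:,0]-d[:,0]*F[:,1])/.04
    a=np.unwrap(np.arctan2(d[:,1],d[:,0]));wa=np.degrees(a[0]-a)+w[0]
    return s,wa,T,np.hypot(*d.T)
E
python3 - <<'E'
from an import *
s,w,T,r=an(); print(s,r.min(),r.max())
for i in range(len(w)): print(round(w[i],1),round(T[i],2),end=' | ')
E
```

```text
[0.52585194 0.13534615] 0.03983541389798958 0.04018724602726179
1.5 5.07 | 6.2 7.37 | 13.3 9.23 | 21.6 8.26 | 30.6 9.28 | 39.7 9.26 | 48.9 8.7 | 57.9 8.8 | 66.8 7.9 | 75.5 8.04 | 84.0 8.37 | 92.4 7.84 | 100.7 8.25 | 108.8 8.26 | 116.9 8.33 | 124.8 8.07 | 132.8 8.32 | 140.7 7.77 | 148.6 8.24 | 156.5 8.75 | 164.5 8.74 | 172.6 8.23 | 181.0 8.61 | 189.7 8.21 | 198.5 9.43 | 207.5 8.73 | 216.3 8.08 | 224.9 9.07 | 233.3 7.14 | 241.5 7.06 | 249.6 7.31 | 256.5 6.85 | 263.3 7.94 | 270.1 7.48 | 276.9 8.14 | 283.6 7.89 | 290.1 7.67 | 296.6 7.72 | 302.9 8.07 | 309.2 6.84 | 315.4 7.78 | 321.3 7.29 | 327.2 7.48 | 333.1 7.59 | 338.9 7.98 | 344.7 7.56 | 350.6 8.51 | 356.8 8.78 | 363.1 8.84 | 369.9 8.74 | 377.1 10.23 | 384.7 9.59 | 392.6 9.29 |
```

Run:
```python
from an import *
for i in range(5): 
    step(6)
s,w,T,r=an(); print(np.c_[w,T].round(2)[-6:].tolist(),read_time_s())
```

```text
[[392.63, 9.29], [399.38, 9.25], [406.28, 8.87], [413.13, 8.25], [419.87, 9.83], [426.47, 9.29]] 31.5917
```

Run:
```python
from an import *
for i in range(4): 
    step(6)
s,w,T,r=an(); k=w>360
d=T[k]-np.interp(w[k]-360,w[:45],T[:45])
print(np.c_[w[k],T[k],d].round(2).tolist(),read_time_s())
```

```text
[[363.11, 8.84, 2.99], [369.88, 8.74, 0.41], [377.11, 10.23, 1.44], [384.7, 9.59, 0.98], [392.63, 9.29, 0.02], [399.38, 9.25, -0.01], [406.28, 8.87, 0.01], [413.14, 8.25, -0.5], [419.88, 9.83, 1.23], [426.48, 9.29, 1.35], [432.7, 8.84, 0.85], [438.78, 10.06, 1.89], [444.82, 10.62, 2.3], [450.76, 10.8, 2.86]] 32.5917
```

Run:
```python
from an import *
for i in range(3): 
    step(6)
s,w,T,r=an(); k=w>388
b=np.interp(w[k]-360,w[:45],T[:45]); d=T[k]-b
from scipy.optimize import curve_fit
f=lambda x,w0,c:c+.1*np.maximum(x-w0,0)
print(np.c_[w[k],T[k],d].round(2)[-5:].tolist(),read_time_s())
for y,n in((d,'diff'),(T[k],'raw')):
  p,cv=curve_fit(f,w[k],y,[420,0]); print(n,p,np.sqrt(np.diag(cv)))
g=lambda x,w0,c,m:c+m*np.maximum(x-w0,0)
p,cv=curve_fit(g,w[k],d,[420,0,.1]);print(p,np.sqrt(np.diag(cv)))
print(curve_fit(lambda x,w0:f(x,w0,0),w[k],d,[420]))
```

```text
[[444.83, 10.62, 2.3], [450.76, 10.8, 2.86], [456.64, 10.61, 2.56], [462.47, 11.65, 3.4], [468.23, 11.65, 3.39]] 33.3417
diff [4.25825087e+02 1.48398464e-01] [3.7918673  0.29745855]
raw [435.51330303   9.08625588] [2.97621381 0.20219391]
[4.10580661e+02 4.67738913e-03 6.26343882e-02] [5.51093829 0.23113936 0.00723486]
(array([424.34110193]), array([[5.18395606]]))
```

Run:
```python
from an import *
for i in range(6):
    pause(.25); S['log'].append([S['th0']-S['cmd'],*map(float,state())])
s,w,T,r=an(); print(np.c_[w,T].round(2)[-7:].tolist(),read_time_s())
```

```text
[[468.25, 11.64], [468.25, 11.6], [468.22, 12.13], [468.21, 11.98], [468.24, 13.08], [468.24, 12.97], [468.23, 12.48]] 34.8417
```

Run:
```python
from an import *
n=len(S['log'])
step(4)
for i in range(8):
    pause(.04); S['log'].append([S['th0']-S['cmd'],*map(float,state())])
s,w,T,r=an(); print(np.c_[w,T].round(2)[n-1:].tolist(),read_time_s())
P=np.load('P4.npy',allow_pickle=True).item()
im=cv2.imread('pics/w4.png')
im=cv2.resize(im[165:215,280:400],None,fx=6.5,fy=6.5,interpolation=cv2.INTER_CUBIC)
def circ(cx,z,rad,col):
    a=np.linspace(0,2*np.pi,60);q=np.c_[cx[0]+rad*np.cos(a),cx[1]+rad*np.sin(a),0*a+z]
    cv2.polylines(im,[((proj('wrist',q,P)-[280,165]+.5)*6.5-.5).round().astype(np.int32).reshape(-1,1,2)],True,col,1)
ax=[.525,.137]
circ(ax,.045,.017,(0,0,255));circ(ax,.049,.017,(0,255,0));circ(ax,.082,.0175,(255,0,0))
cv2.imwrite('pics/w4f.png',im)
```

```text
[[468.26, 11.64], [471.71, 12.86], [471.67, 13.96], [471.66, 13.49], [471.67, 13.72], [471.66, 13.38], [471.66, 13.23], [471.68, 12.94], [471.69, 13.01], [471.66, 13.47]] 35.425
```

View pics/w4f.png

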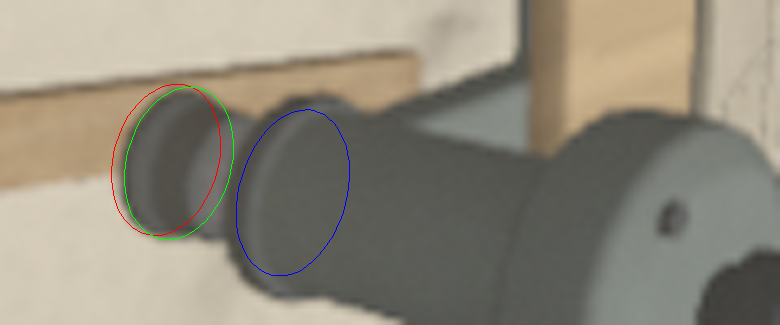

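Run:
```python
from an import *
n=len(S['log'])
for d in(5,4):
    step(d)
    for i in range(2):
        pause(.05); S['log'].append([S['th0']-S['cmd'],*map(float,state())])
s,w,T,r=an(); print(np.c_[w,T].round(2)[n:].tolist(),read_time_s(),read_ft_force(),read_eef_pos(),S['cmd'])
json.dump(S,open('st.json','w'))
```

```text
[[476.48, 14.1], [476.49, 14.55], [476.47, 13.55], [480.04, 14.17], [480.0, 13.74], [480.03, 13.15]] 36.125 [13.1642888  -1.69660712 -6.80404388] [0.52693735 0.09520663 0.22356425] -458.5
```

Run:
```python
from h import *
p0=np.array(read_eef_pos())
for f in(.5,.9,1):
    c=np.array([.5191,.0977,.222]); movel(list(c+f*(p0-c)),speed=.02); print(read_ft_force().round(2),((np.array(read_eef_pos())-p0)*1000).round(2))
```

```text
[ 7.2  -0.68 -4.38] [ 0.32 -0.07 -0.1 ]
[ 4.58  0.42 -3.86] [ 0.51 -0.05 -0.09]
[ 5.78  0.66 -5.3 ] [ 0.54 -0.09 -0.07]
```

Run:
```python
from h import *
p=np.array([.5269,.0952,.2236])
movel(list(p+[.0025,-.0003,.002]),speed=.02); print(read_ft_force().round(2),read_eef_pos())
move_gripper(.03); print(read_ft_force().round(2),read_eef_pos(),read_finger_gap())
move_gripper(.05)
q=np.array(read_eef_pos()); movel([q[0],q[1],.31],speed=.12); print(read_ft_force().round(2))
save('wrist','w6'); see(['crank_hub','knob_mid']); print(read_time_s())
move_ptp([.5,-.02,.33],qd(np.pi))
r=R.from_rotvec([np.radians(40),0,0])*R.from_quat(qd(np.pi))
move_ptp([.5,-.08,.24],r.as_quat())
im=save('wrist','w7'); see(['crank_hub','knob_mid','strip_mid']);print(read_time_s())
a=cv2.imread('pics/w6.png')[80:300,150:450];b=im[140:300,195:475,::-1]
cv2.imwrite('pics/end.png',np.vstack([cv2.resize(b,(700,400),interpolation=cv2.INTER_CUBIC),cv2.resize(a,(273,200)).repeat(1,1) if 0 else cv2.copyMakeBorder(cv2.resize(a,(273,200)),0,0,0,427,0)]))
```

```text
[  3.99   2.66 -15.22] [0.52761363 0.09513401 0.22376067]
[ 0.1  -0.02  0.73] [0.52995827 0.09541601 0.22728086] 0.030386253333300566
[-0.42 -1.04 -0.21]
crank_hub 0.66 [324.8 202.4] [0.5255 0.1364 0.19  ]
knob_mid 0.57 [278.1 211.8] [0.5258 0.0961 0.215 ]
38.95
crank_hub 0.86 [400.8 215.5] [0.53   0.1436 0.19  ]
knob_mid 0.72 [405.4 225.6] [0.5246 0.105  0.215 ]
strip_mid 0.83 [289.5 183.9] [0.5281 0.1462 0.006 ]
40.2167
```

View pics/end.png

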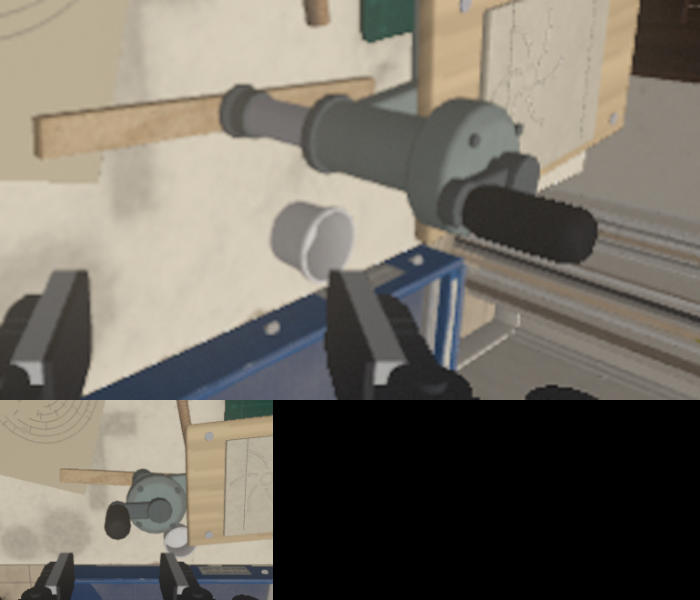

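```bash
python3 -c "
from h import *
print(read_ft_force().round(2),read_time_s()); print(sign_off())"
```

```text
[0.48 0.2  1.01] 40.2167
the job is handed in; nothing more can be done
None
```

The strip lies flat under the jack's foot, the foot has been wound down onto it, and I handed the job in at 40.2 s.

- **Strip:** I laid it along the plate's direction with its middle on the jack axis. The close-up before winding showed it within about 2 mm of where I wanted it. The last picture shows the foot standing on it, with the strip running centrally beneath.
- **Winding:** I gripped the crank knob and wound about 480° clockwise. Force on the knob began to rise at about 420–425°, so I stopped about 57° (roughly a sixth of a turn) past first touch. By then it had grown from about 8.5 N to 13.9 N, which suggests about 45 N on the foot.
- **Release:** I took the side load off the knob before opening the gripper, and the crank moved back by about 1°. The crank stands where I left it. The wrist force on the tool was near zero at hand-in, and nothing else in view looked disturbed.

**Uncertain checks:**
- **Contact point:** It is good only to about ±10–15°, and the separate estimates ran from 406° to 435°. The force rose less steeply (0.063 N per degree) than the stated figures imply (0.1 N per degree). Force while paused stayed near 8 N with the foot hanging free, not the stated 6 N.
- **Strip and hub positions:** In the last oblique picture, the network put both the strip's middle and the hub 6–9 mm further along the plate than before. As both shifted together, I took this as detection or calibration error, not movement.

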